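Centre the wobbly bottle on the balance pan and tare

ROBOT

A 7-joint arm with a two-finger parallel gripper is mounted at the origin on the work surface. World frame = base frame: x ahead of the robot, y to its left, z up, the work surface at z = 0. Lengths are in m, angles in rad, forces in N, time in s.
With the tool pointing down it reaches from about 0.4 to 0.875 m from the base axis. Payload 19.3 kg.
Tool frame: the origin (TCP) lies between the finger pads; the fingertips stand bot.tcp_to_tips ahead of it and the grasp point (between the pads) is the TCP (bot.tcp_to_tips is the distance from the TCP to the fingertips, in m); z points along the fingers, y is the line along which they close (so a half turn about z gives the same grasp; the last joint's range is limited). The gripper opens to 85 mm and grips with 20 to 120 N. Pads are 22 mm wide; open, the fingers measure 114 mm over their backs; the gripper's body (76 mm by 85 mm) begins 54 mm behind the grasp point. The pads swing forward as they close: fully open they stand 13 mm farther back than shut.
Start: joints at [-0.07, 0.521, -0.036, 1.599, 0.021, 1.021, -0.113], TCP at [0.625, -0, 0.25] pointing down, gripper open.
Joint ranges: [-2.91, 2.91], [-0.3, 2.13], [-1.5, 1.42], [0.17, 2.43], [-1.26, 4.41], [0.16, 1.93], [-2.52, 2.52]. Speed limits (rad/s): [1.89, 1.89, 2.39, 2.39, 3.01, 3.01, 3.01].

INTERFACE

Orientations are given as [roll, pitch, yaw] about the fixed x, y, z axes, in that order (R = Rz(yaw) Ry(pitch) Rx(roll)).
In Python, from workcell import telemetry, grab_frame, bot gives the robot as it stands. The module is installed in compiled form; this text tells all that it offers.
- The arm moves only by the shell command python3 -m crank 'ROWS' [FORCE]. ROWS is text: rows parted by semicolons, each of 7 numbers parted by spaces: the finger opening in m, from 0 to 0.0854, then the shift along the tool's x, y, z in m, then the turn, a rotation vector about the tool's x, y, z in degrees. A call has exactly 8 rows; each row shifts and turns the commanded pose from where the row before left it, along the tool's axes as they then stand; what a row does not reach is not made up. A row lasts 1/12 s, in which the tool goes at most 41.7 mm and 7.16 degrees, less where a joint would pass 70% of its speed; a pose out of reach is approached as far as the arm can. A call with a gripper value outside its range is refused whole. The fingers move at their own pace and stop on an object; FORCE is the grip in N (left out, the last holds). Time passes only in rows, so rows that do not move let the fingers close, or fill a call up. It gives the time, the measured TCP pose, the force, the opening and the grip force at its end, in the units of the state.
- telemetry.observe(): the state, without advancing time (a new reading comes with each control period).
- grab_frame(name): name is "scene" or "side" or "wrist"; returns a dict with "pixels" (420x560x3 uint8, red, green, blue), "depth" (420x560 float32, m along the optical axis (not along the pixel's ray), 0 where there is no reading), "vertical_fov" (degrees; the focal length in pixels is half the picture's height over the tangent of half this angle, whatever the lens; pixels are square), "cx", "cy" (the principal point, pixels), "R" (3x3) and "t" (3): a world point X has camera coordinates R X + t; the wrist camera has in their place "hand_eye" (4x4, takes a point from camera to tool coordinates, whose origin is the TCP and whose axes are the flange's). Camera axes: x right, y down, z forward; pixel columns grow to the right and rows downward; lengths in m; the calibration is good to about 2 mm. A picture is of the moment at which its call begins: read the wrist's pose just before it.
- bot.job_done(): hands the job in; it is judged then, once.
The state is a dict: "clock": time; "qpos": joint angles; "qd": joint speeds; "joint_efforts": joint torques, N m; "position": TCP position; "tool_rot": TCP orientation; "force": force on the tool from outside, world axes, zero at the start; "moment": the same for the moment, N m; "grip_width": finger opening in m; "finger_force": force on a finger pad.
Only numpy, scipy, OpenCV 4.12 (cv2) and the standard library are available. Lean on these libraries where they do the work, as an engineer would, in place of code of your own. Each camera call takes 0.05 s, during which the arm holds its last target. There are 200 camera calls.

TASK

The little red-capped amber bottle stands off-centre on the balance's round pan. Without gripping or lifting it, nudge it with light pushes of the fingertips until its foot stands wholly inside the blue ring at the middle of the pan, upright and never tipped over; then, with your fingers off the bottle, press the orange tare key fully down and let it go. Leave the other bottles and the loose red cap alone.

Things in the scene. Friction and masses are not known exactly. Their poses are not given: they have to be found in the camera images.
- flask: The wobbly red-capped amber bottle, loose on the pan, 60 to 115 g, 61 mm tall, round: flat foot 25 mm across, widening to 41 mm at 16 to 28 mm up, then a neck; the cap (23 mm across) covers 46 to 61 mm. Origin: centre of its underside; z up its axis. Pushed at about 20 mm/s by upright fingers with tips 10 mm above the pan it slides, rocking slightly; pushed only above 20 mm, or hit fast, it tips.
- pan_center (a point): Centre of the top face of the balance's fixed round steel pan (112 mm across, 5 mm thick, top 70 mm above the work surface, and 16 mm above the white housing). The blue ring mark is about it: 47 mm inside diameter, 53 mm outside, flat. The pan does not move when touched. Its axes' yaw means nothing.
- balance: The white balance, fixed, at a random place and yaw. Origin: on the work surface straight below the pan's centre. In its frame the housing spans x -170 to +100 mm, y -95 to +95 mm, its top 54 mm above the work surface; the display and the tare key are on the -x side.
- tare_top (a point): Centre of the top of the orange tare key, a round spring push button 26 mm across on the balance's housing, at x -108, y +55 mm in the balance's frame. It is pressed straight down: 5 mm of travel, about 4 N when fully down, and it springs back.
- tare (a joint): Travel of the tare key in m: 0 is up, 0.005 is fully down.
- brown_bottle: Bystander: large brown bottle with white cap, 60 mm across, 115 mm tall, loose on the bench beside the balance. Origin: centre of its underside.
- small_bottle: Bystander: small brown bottle with white cap, 44 mm across, 75 mm tall, loose on the bench beside the balance. Origin: centre of its underside.
- red_cap: Bystander: loose red screw cap, 30 mm across, 16 mm tall, on the bench. Origin: centre of its underside.

How it is judged:
By the outcome, as a careful person would: the job done as asked, in the order asked, and still so for the second after the job is handed in, with the robot touching nothing.
It also fails if it takes over 45 s, if anything falls off the work surface, if the arm or the gripper's body presses on something with over 40 N, if the wrist force passes 120 N, or if a joint passes its speed limit or range.

## Working session

There is one attempt and no reset: what is moved stays moved. The work goes in short steps, Python scripts to look and compute and a shell command to move; the robot and the scene stay as the last step left them, time stands still between calls to the robot, and variables do not carry over. Pictures are saved under pics/ and viewed, at most 10 in all, crops included, and the job is handed in when it is done.

```bash
mkdir -p pics; cat > h.py <<'E'
import numpy as np, cv2
from workcell import telemetry, grab_frame, bot
def save(f,n,crop=None,s=1):
    p=f["pixels"][:,:,::-1]
    if crop: p=p[crop[1]:crop[3],crop[0]:crop[2]]
    cv2.imwrite("pics/"+n+".png",cv2.resize(p,None,fx=s,fy=s,interpolation=cv2.INTER_CUBIC))
def foc(f): return 210/np.tan(np.radians(f["vertical_fov"]/2))
def ray(f,u,v): return np.array([(u-f["cx"])/foc(f),(v-f["cy"])/foc(f),1])
def atz(f,u,v,z):
    R,t=np.array(f["R"]),np.array(f["t"]); o=-R.T@t; d=R.T@ray(f,u,v)
    return o+d*(z-o[2])/d[2]
def cloud(f):
    d=f["depth"]; v,u=np.mgrid[:420,:560]
    P=np.stack([(u-f["cx"])/foc(f)*d,(v-f["cy"])/foc(f)*d,d],-1)
    return (P-np.array(f["t"]))@np.array(f["R"])
E
python3 - <<'E'
from h import *
import pickle
s=telemetry.observe(); print(s["clock"],s["position"],s["tool_rot"],s["force"],bot.tcp_to_tips)
F={}
for n in("scene","side"):
    F[n]=grab_frame(n); f=F[n]
    print(n,f["vertical_fov"],f["cx"],f["cy"],-np.array(f["R"]).T@f["t"])
pickle.dump(F,open("F.pkl","wb"))
im=np.hstack([cv2.resize(F[n]["pixels"],(400,300)) for n in F])[:,:,::-1]
save(F["scene"],"scene0",None,1.4);save(F["side"],"side0",None,1.4)
E
```

```text
0.0 [ 6.24698287e-01 -1.39592522e-05  2.49732114e-01] [-3.14047509e+00  4.75244608e-05  1.57080403e+00] [-0.48091047 -0.47163112 -0.41469788] 0.019
scene 57.28140376058769 285.05659094746056 211.17481126736138 [0.9345456  0.477304   0.41231797]
side 50.228408606818796 283.0948236025999 207.69334523591527 [ 0.36988009 -0.59173641  0.49209978]
```

View pics/scene0.png

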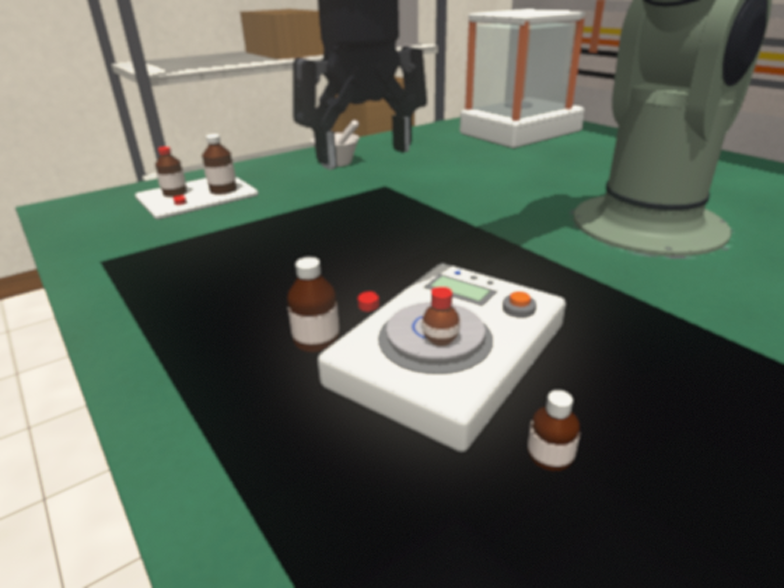

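View pics/side0.png

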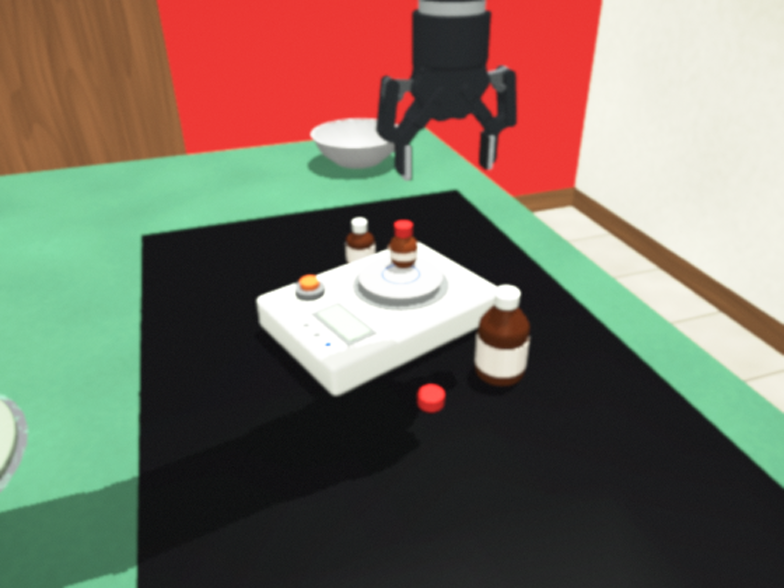

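The balance lies near the middle. In the scene view (shown at 1.4x) the pan is at about (437,332), the flask at (441,318) and the key at (519,299). In the side view the pan is at (401,276), the flask at (403,245) and the key at (309,284). Next I'll measure with depth and colour.

```bash
python3 - <<'E'
from h import *
import pickle
F=pickle.load(open("F.pkl","rb"))
for n,f in F.items():
    P=cloud(f); px=f["pixels"].astype(int); r,g,b=px[...,0],px[...,1],px[...,2]
    z=P[...,2]; valid=(f["depth"]>0)&(np.abs(P[...,0]-.6)<.35)&(np.abs(P[...,1])<.4)
    org=(r>200)&(g>70)&(g<150)&(b<60)&valid&(z<.12)&(z>.03)
    red=(r>140)&(g<50)&(b<60)&valid&(z<.2)
    nn,L,st,c=cv2.connectedComponentsWithStats(org.astype(np.uint8))
    print(n,"orange",[(st[i][4],c[i].round(1),np.median(P[L==i],0).round(4)) for i in range(1,nn) if st[i][4]>15])
    nn,L,st,c=cv2.connectedComponentsWithStats(red.astype(np.uint8))
    for i in range(1,nn):
        if st[i][4]>25: print(" red",st[i],c[i].round(1),np.median(P[L==i],0).round(4),"atz.1235",atz(f,*c[i],.1235).round(4))
    pan=valid&(np.abs(z-.07)<.004)&(abs(r-b)<40)&(r>90)
    # housing top
    Q=P[valid&(np.abs(z-.054)<.004)&(r>150)][:,:2]
    print(" housing minrect",cv2.minAreaRect(Q.astype(np.float32)*1000),len(Q))
    nn,L,st,c=cv2.connectedComponentsWithStats(pan.astype(np.uint8)); i=1+np.argmax(st[1:,4])
    q=P[L==i]; print(" pan",len(q),np.median(q[:,2]),cv2.minEnclosingCircle(q[:,:2].astype(np.float32)*1000))
    for nm,m in(("white caps",valid&(z>.06)&(z<.125)&(r>180)&(abs(r-b)<50)),):
        nn,L,st,c=cv2.connectedComponentsWithStats(m.astype(np.uint8))
        print(" ",nm,[(st[i][4],np.median(P[L==i],0).round(3)) for i in range(1,nn) if st[i][4]>30])
a=cv2.resize(F["scene"]["pixels"][180:290,260:410],(600,440)[:2],interpolation=2)
cv2.imwrite("pics/c1.png",cv2.resize(F["scene"]["pixels"][190:270,260:400],None,fx=5.5,fy=5.5,interpolation=2)[:,:,::-1])
E
```

```text
scene orange [(np.int32(58), array([371.3, 212.3]), array([0.4877, 0.1148, 0.0752]))]
 housing minrect ((583.6936645507812, 45.056243896484375), (268.6177062988281, 268.8205261230469), 18.444629669189453) 6870
 pan 1597 0.07018900614952012 ((604.7135620117188, 93.98529815673828), 56.688377380371094)
  white caps [(np.int32(102), array([ 0.68 , -0.056,  0.115])), (np.int32(1232), array([0.617, 0.103, 0.07 ])), (np.int32(46), array([0.63 , 0.132, 0.093])), (np.int32(149), array([0.595, 0.261, 0.075]))]
side orange []
 red [282 158  13  12  71] [288.1 165.7] [0.6143 0.1073 0.1231] atz.1235 [0.6142 0.1088 0.1235]
 red [298 275  20  19 113] [307.3 287.5] [ 0.5738 -0.0961  0.0077] atz.1235 [ 0.5265 -0.2109  0.1235]
 housing minrect ((578.4989624023438, 60.88868713378906), (270.12451171875, 353.6047668457031), 18.911828994750977) 5715
 pan 1360 0.07107443003616612 ((603.5689086914062, 91.63643646240234), 56.90746307373047)
  white caps [(np.int32(84), array([0.593, 0.253, 0.073])), (np.int32(1440), array([0.6  , 0.084, 0.071])), (np.int32(95), array([0.488, 0.102, 0.067])), (np.int32(251), array([ 0.676, -0.065,  0.115]))]
```

View pics/c1.png

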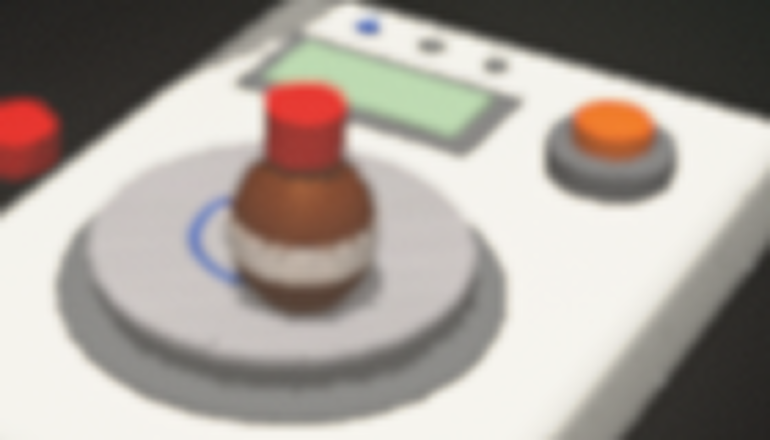

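The crop shows the cap top centred near (305,104). The pan spans columns 88–475 and rows 140–362, the flask foot is near (302,300), and the key top is near (615,123).

```bash
python3 - <<'E'
from h import *
import pickle
F=pickle.load(open("F.pkl","rb")); f=F["scene"]
c=lambda u,v,z: atz(f,260+u/5.5-.4,190+v/5.5-.4,z).round(4)
print("cap",c(305,104,.131),"key",c(615,123,.073))
E=[c(88,245,.07),c(475,255,.07),c(282,362,.07),c(188,238,.07)];print("pan pts",E)
f=F["side"];px=f["pixels"].astype(int);r,g,b=px[...,0],px[...,1],px[...,2]
P=cloud(f)
m=(b>r+25)&(abs(P[...,2]-.07)<.006)&(f["depth"]>0);q=np.argwhere(m)
W=np.array([atz(f,u,v,.07)[:2] for v,u in q]);print("ring",len(W),cv2.minEnclosingCircle(W.astype(np.float32)*1000))
m=(r>150)&(g<90)&(b<90)&(P[...,2]>.1)&(P[...,2]<.2)&(f["depth"]>0)&(abs(P[...,0]-.6)<.1)
print("cap side",np.argwhere(m).mean(0),atz(f,*np.argwhere(m).mean(0)[::-1],.125))
E
```

```text
cap [0.6168 0.1171 0.131 ] key [0.484  0.1116 0.073 ]
pan pts [array([0.6489, 0.0609, 0.07  ]), array([0.5656, 0.1335, 0.07  ]), array([0.6407, 0.1376, 0.07  ]), array([0.6242, 0.076 , 0.07  ])]
ring 15 ((605.6766357421875, 97.00357818603516), 25.69399070739746)
cap side [ 36.07992734 186.32425068] [0.61508834 1.37874359 0.125     ]
```

```bash
python3 -m crank '0 0.039 0.003 0 0 0 0;0 0.039 0.003 0 0 0 0;0 0.039 0.003 0 0 0 0;0 0.039 0.003 0 0 0 0;0 0 0 0 0 0 7.1;0 0 0 0 0 0 7.1;0 0 0 0 0 0 7.1;0 0 0 0 0 0 7.1' 30
python3 - <<'E'
from h import *
s=telemetry.observe(); f=grab_frame("wrist"); import pickle; pickle.dump((s,f),open("w1.pkl","wb"))
print(s["position"],s["tool_rot"],s["grip_width"]); print(f["hand_eye"]); save(f,"w1",None,1.4)
E
```

```text
clock: 0.77
position: [0.6368, 0.1561, 0.2499]
tool_rot: [-3.141, 0.001, 1.069]
force: [-0.3, 0.2, -0.2]
grip_width: -0.0001
finger_force: 0.0
[0.6367836  0.15608984 0.24987032] [-3.14109972e+00  6.51000333e-04  1.06927483e+00] -0.00012428864689139013
[[ 1.62629031e-03 -9.49723156e-01 -3.13086700e-01  7.93749926e-02]
 [ 9.99998678e-01  1.54558493e-03  5.05963235e-04  1.68128336e-03]
 [ 3.37708614e-06 -3.13087108e-01  9.49724414e-01 -1.23170741e-01]
 [ 0.00000000e+00  0.00000000e+00  0.00000000e+00  1.00000000e+00]]
```

View pics/w1.png

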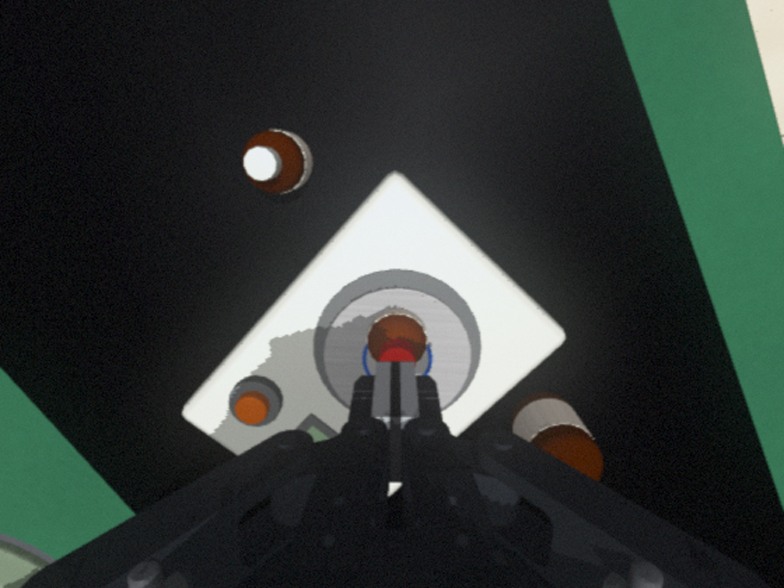

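The wrist view shows the flask body at (398,338) and the ring's sides at columns 362 and 432. The flask lines up with the ring centre along tool x. The key is at (251,408).

```bash
python3 - <<'E'
from h import *
import pickle
from scipy.spatial.transform import Rotation as Ro
s,f=pickle.load(open("w1.pkl","rb"))
T=np.eye(4);T[:3,:3]=Ro.from_euler("xyz",s["tool_rot"]).as_matrix();T[:3,3]=s["position"]
M=T@np.array(f["hand_eye"]);f["R"]=M[:3,:3].T;f["t"]=-M[:3,:3].T@M[:3,3]
Ti=np.linalg.inv(T)
P=cloud(f);z=P[...,2];d=f["depth"]>0;px=f["pixels"].astype(int);r,g,b=px[...,0],px[...,1],px[...,2]
def tool(p): return (Ti@np.r_[p,1])[:3].round(4)
def circ(W):
    A=np.c_[2*W,np.ones(len(W))];x=np.linalg.lstsq(A,(W**2).sum(1),rcond=None)[0];return x[:2].round(4),np.sqrt(x[2]+x[:2]@x[:2]).round(4)
m=(b>r+40)&(b>g+25)&d&(abs(z-.07)<.006);print("ring",m.sum(),np.median(P[m],0)[2],circ(P[m][:,:2]))
u=np.r_[323,473,398,340,456]/1.4;v=np.r_[352,352,287,312,312]/1.4
W=np.array([atz(f,a,c,.07)[:2] for a,c in zip(u,v)]);c,R=circ(W);print("pan",c,R,tool([*c,.07]))
# flask amber at belly widest from depth
m=(r>g*1.5)&d&(z>.084)&(z<.14)&(abs(P[...,0]-.62)<.05)&(abs(P[...,1]-.11)<.05)
for lo,hi in((.086,.098),(.098,.106),(.106,.116)):
    q=P[m&(z>=lo)&(z<hi)]; print(lo,len(q),circ(q[:,:2]) if len(q)>20 else "")
m=(r>150)&(g>40)&(g<130)&(b<50)&d&(z>.06)&(z<.09)&(P[...,0]<.54);k=np.median(P[m],0);print("key",m.sum(),k,tool(k))
E
```

```text
ring 111 0.07016777752230163 (array([0.606 , 0.0929]), np.float64(0.025))
pan [0.6066 0.0922] 0.0565 [-0.0704  0.0043  0.1799]
0.086 0 
0.098 252 (array([0.6187, 0.1172]), np.float64(0.0165))
0.106 357 (array([0.6178, 0.1165]), np.float64(0.013))
key 275 [0.4869303  0.11108197 0.07482276] [-0.1114 -0.1097  0.1752]
```

```bash
python3 -m crank '0 0.005 0.0025 0.02 0 0 0;0 0 0 0.03 0 0 0;0 0 0 0.03 0 0 0;0 0 0 0.03 0 0 0;0 0 0 0.02 0 0 0;0 0 0 0.014 0 0 0;0 0 0 0.007 0 0 0;0 0 0 0 0 0 0'
python3 - <<'E'
from h import *
save(grab_frame("side"),"s2",(210,120,350,230),5)
E
```

```text
clock: 1.48
position: [0.6411, 0.159, 0.0982]
tool_rot: [-3.14, 0.001, 1.076]
force: [-0.2, 0.7, 0.7]
grip_width: 0.0001
finger_force: 0.0
```

View pics/s2.png

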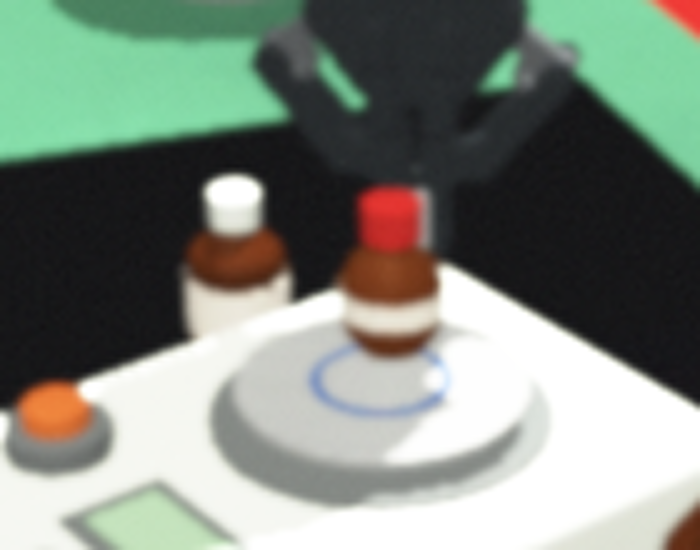

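The bottle stands upright at crop (390,280), with the fingers behind it and clear of it. The ring centre is at about (380,380). Now I'll push slowly along tool −x.

```bash
python3 -m crank '0 -0.0025 0 0 0 0 0;0 -0.0025 0 0 0 0 0;0 -0.0025 0 0 0 0 0;0 -0.0025 0 0 0 0 0;0 -0.0016 0 0 0 0 0;0 -0.0016 0 0 0 0 0;0 -0.0016 0 0 0 0 0;0 -0.0016 0 0 0 0 0'
python3 -m crank '0 -0.0016 0 0 0 0 0;0 -0.0016 0 0 0 0 0;0 -0.0016 0 0 0 0 0;0 -0.0016 0 0 0 0 0;0 -0.0016 0 0 0 0 0;0 -0.0016 0 0 0 0 0;0 -0.0016 0 0 0 0 0;0 -0.0016 0 0 0 0 0'
cat > m.py <<'E'
from h import *
import sys
def circ(W):
    A=np.c_[2*W,np.ones(len(W))];x=np.linalg.lstsq(A,(W**2).sum(1),rcond=None)[0];return x[:2].round(4)
f=grab_frame("side");P=cloud(f);px=f["pixels"].astype(int);r,g,b=px[...,0],px[...,1],px[...,2]
z=P[...,2];m=(r>140)&(g<60)&(b<60)&(f["depth"]>0)&(z>.1)&(z<.15)
c=np.argwhere(m).mean(0)[::-1];print(m.sum(),c,atz(f,*c,.1235).round(4),"zmax",z[m].max())
save(f,sys.argv[1],(210,120,350,230),5)
E
python3 m.py s3
```

```text
clock: 2.2
position: [0.6337, 0.1447, 0.0993]
tool_rot: [-3.142, -0.0, 1.075]
force: [0.5, 0.1, -0.3]
grip_width: 0.0001
finger_force: 0.0
clock: 2.87
position: [0.6276, 0.1334, 0.0993]
tool_rot: [3.142, -0.0, 1.075]
force: [0.0, 0.9, 0.5]
grip_width: 0.0005
finger_force: 0.5
2446 [258.92518397  24.13246116] [0.9734 1.5397 0.1235] zmax 0.14998482526581933
```

```bash
sed -i 's/(z<.15)$/(z<.15)\&(abs(P[...,0]-.61)<.06)\&(abs(P[...,1]-.1)<.06)/' m.py; python3 m.py s4
```

```text
136 [287.21323529 166.64705882] [0.6114 0.1057 0.1235] zmax 0.13302322415520818
```

View pics/s4.png

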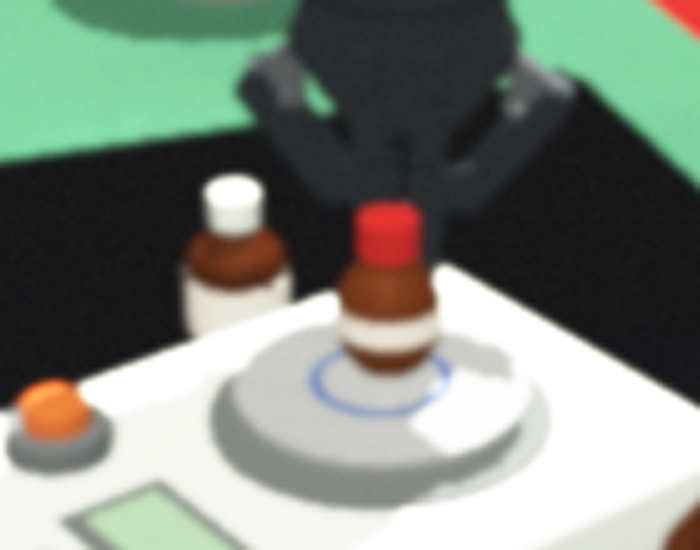

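The bottle is upright and sliding. Its foot bottom is at crop (388,373), and it should end near row 397, so about 15 mm remains.

```bash
python3 -m crank '0 -0.0016 0 0 0 0 0;0 -0.0016 0 0 0 0 0;0 -0.0016 0 0 0 0 0;0 -0.0016 0 0 0 0 0;0 -0.0016 0 0 0 0 0;0 -0.0016 0 0 0 0 0;0 -0.0016 0 0 0 0 0;0 -0.0016 0 0 0 0 0'
python3 m.py s5
```

```text
clock: 3.63
position: [0.6215, 0.1221, 0.0993]
tool_rot: [3.142, 0.0, 1.075]
force: [1.0, 0.2, -0.6]
grip_width: -0.0004
finger_force: 0.4
139 [286.17266187 169.76978417] [0.6054 0.0945 0.1235] zmax 0.13296749457719453
```

View pics/s5.png

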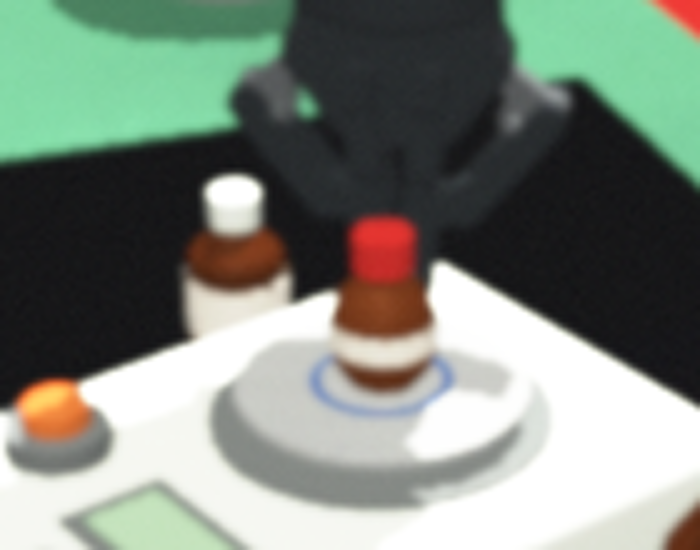

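```bash
python3 - <<'E'
from h import *
import pickle
f=pickle.load(open("F.pkl","rb"))["side"]
c=lambda u,v,z=.07: atz(f,210+u/5-.4,120+v/5-.4,z)[:2]
o=(-np.array(f["R"]).T@f["t"])[:2]
rb=c(381,415);d=rb-o;d/=np.linalg.norm(d);print("ring c from bottom",rb+d*.0265,"from sides",(c(310,379)+c(453,379))/2, "width",np.linalg.norm(c(310,379)-c(453,379)))
print("foot c",c(383,391)+d*.0125,"old",c(388,373)+d*.0125,c(392,355)+d*.0125)
print("cap top",c(382,230,.131),"dir",d)
E
```

```text
ring c from bottom [0.60437478 0.09501601] from sides [0.60450548 0.09452562] width 0.05355240561839
foot c [0.60618761 0.0977985 ] old [0.61232975 0.10975768] [0.61828246 0.12217587]
cap top [0.60576819 0.09625641] dir [0.32313628 0.94635244]
```

The foot centre is about 3 mm short of the ring centre. I'll push that last bit, then back straight off.

```bash
python3 -m crank '0 -0.0015 0 0 0 0 0;0 -0.0015 0 0 0 0 0;0 0 0 0 0 0 0;0 0.002 0 0 0 0 0;0 0.003 0 0 0 0 0;0 0.005 0 0 0 0 0;0 0.006 0 0 0 0 0;0 0.006 0 0 0 0 0'
python3 m.py s6
```

```text
clock: 4.35
position: [0.631, 0.1398, 0.0993]
tool_rot: [-3.142, -0.0, 1.075]
force: [-0.6, -0.4, 0.7]
grip_width: 0.0003
finger_force: 0.0
118 [285.34745763 171.05932203] [0.6024 0.0902 0.1235] zmax 0.13348948312031958
```

View pics/s6.png

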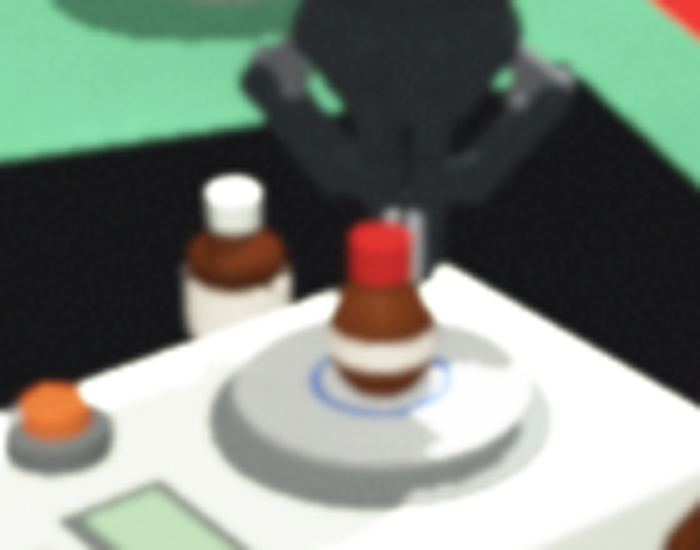

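The foot bottom is at crop row 396. The bottle is centred in the ring and upright, and the fingers are off it. Now I'll lift and traverse to above the key.

```bash
python3 -m crank '0 0.005 0 -0.025 0 0 0;0 0 0 -0.035 0 0 0;0 0 0 -0.035 0 0 0;0 0 0 -0.02 0 0 0;0 -0.025 -0.0288 0 0 0 0;0 -0.025 -0.0288 0 0 0 0;0 -0.025 -0.0288 0 0 0 0;0 -0.0238 -0.0288 0 0 0 0'
python3 -m crank '0 0 0 0.03 0 0 0;0 0 0 0.03 0 0 0;0 0 0 0.02 0 0 0;0 0 0 0.01 0 0 0;0 0 0 0.005 0 0 0;0 0 0 0 0 0 0;0 0 0 0 0 0 0;0 0 0 0 0 0 0'
python3 - <<'E'
from h import *
f=grab_frame("side");save(f,"k1",(170,130,310,240),5)
E
```

```text
clock: 5.07
position: [0.4829, 0.1109, 0.2143]
tool_rot: [3.141, -0.0, 1.075]
force: [1.1, 1.0, 0.5]
grip_width: 0.0002
finger_force: 0.0
clock: 5.73
position: [0.4853, 0.1114, 0.1202]
tool_rot: [3.141, -0.001, 1.075]
force: [-0.4, 0.4, 0.1]
grip_width: -0.0001
finger_force: 0.0
```

View pics/k1.png

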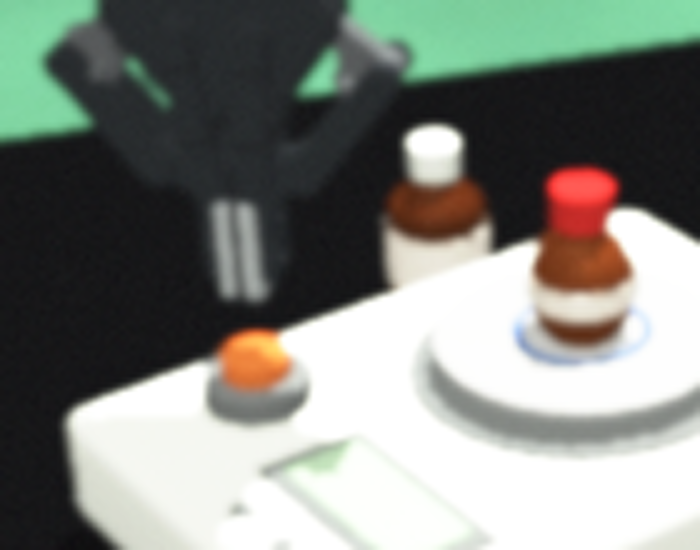

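```bash
python3 - <<'E'
from h import *
import pickle
f=pickle.load(open("F.pkl","rb"))["side"]
for z in(.101,.075):
    X=np.array(f["R"])@[.4853,.1114,z]+f["t"];p=X[:2]/X[2]*foc(f)+[f["cx"],f["cy"]];print(((p-[170,130]+.4)*5).round())
print(atz(f,170+253/5-.4,130+348/5-.4,.075),atz(f,170+243/5-.4,130+295/5-.4,.101))
E
```

```text
[252. 289.]
[258. 351.]
[0.48413875 0.11409697 0.075     ] [0.48142488 0.10793272 0.101     ]
```

The aim is within a few mm of the key centre. Pressing.

```bash
python3 -m crank '0 0 0 0.01 0 0 0;0 0 0 0.01 0 0 0;0 0 0 0.003 0 0 0;0 0 0 0.002 0 0 0;0 0 0 0.002 0 0 0;0 0 0 0.002 0 0 0;0 0 0 0.001 0 0 0;0 0 0 0 0 0 0'
```

```text
clock: 6.45
position: [0.4845, 0.1111, 0.0892]
tool_rot: [-3.141, 0.0, 1.075]
force: [-2.9, -0.3, 3.6]
grip_width: 0.0001
finger_force: 1.9
```

```bash
python3 -m crank '0 0 0 0.001 0 0 0;0 0 0 0 0 0 0;0 0 0 0.001 0 0 0;0 0 0 0 0 0 0;0 0 0 0 0 0 0;0 0 0 0 0 0 0;0 0 0 0 0 0 0;0 0 0 0 0 0 0'
```

```text
clock: 7.12
position: [0.4847, 0.1112, 0.0885]
tool_rot: [3.141, -0.0, 1.075]
force: [-10.0, -2.5, 31.8]
grip_width: 0.0
finger_force: 16.4
```

The force jumped to 32 N after 5 mm of travel, so the key is at its stop. Releasing.

```bash
python3 -m crank '0 0 0 -0.003 0 0 0;0 0 0 -0.005 0 0 0;0 0 0 -0.01 0 0 0;0 0 0 -0.03 0 0 0;0 0 0 -0.03 0 0 0;0 0 0 -0.03 0 0 0;0 0 0 -0.03 0 0 0;0 0 0 0 0 0 0'
python3 - <<'E'
from h import *
f=grab_frame("side");save(f,"k2",(170,130,310,240),5)
E
```

```text
clock: 7.78
position: [0.4867, 0.1117, 0.231]
tool_rot: [3.136, -0.006, 1.075]
force: [0.8, 1.6, -0.3]
grip_width: -0.0002
finger_force: 0.0
```

View pics/k2.png

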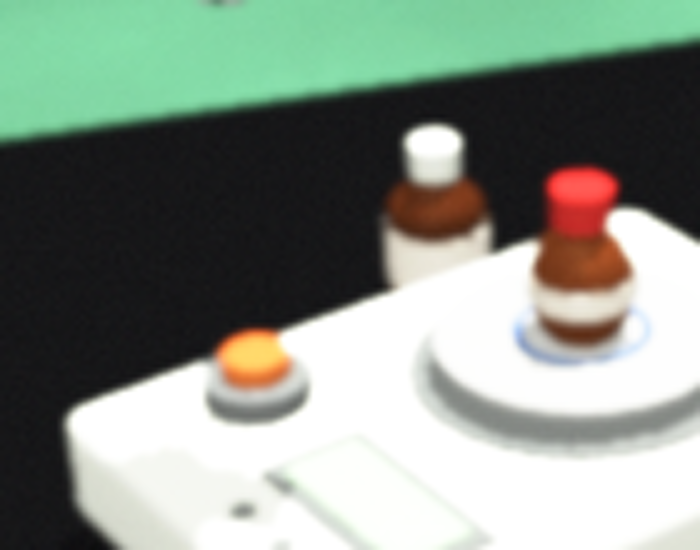

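The key, at (253,355), is back up. The flask stands inside the ring at (582,260), and the robot is clear of everything.

```bash
python3 -c "
from workcell import bot
print(bot.job_done())"
```

```text
the job is handed in; nothing more can be done
None
```

I handed the job in at about 7.8 s: the bottle stands upright inside the blue ring, the tare key was pressed to its stop (5 mm of travel, 32 N) and sprang back, and I didn't touch the other bottles or the loose cap.

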